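Load a mill jar with grinding balls from a quarter-turn dispenser

TASK

Load the mill jar: stand the open white jar with the two blue lines upright on the round black pad with the orange ring, centred under the end of the ball dispenser's track, and let go of it. Then turn the yellow lever a quarter turn, fully open, so that all three steel balls roll down into the jar, and afterwards turn the lever back until it is fully closed. Leave the jar standing on the pad with the balls in it, spill none, and do not disturb the other things on the worktop.

Things in the scene. Friction and masses are not known exactly. Their poses are not given: they have to be found in the camera images.
- dispenser: Ball dispenser, fixed; origin on the worktop, yaw varies. Grey base plate 110 (x) x 240 (y: -145 to +95) x 8 mm. Above it an aluminium track 24 mm wide, centred on x = 0, runs along its y axis, from 120 mm high at y = +75 down 18 degrees towards -y, to the jar pad. Three balls wait behind a gate blade on the lever's upright shaft. Nothing is higher than 163 mm.
- jar_pad (a point): Centre of the top face of the round black pad (72 mm across, top 10 mm above the worktop, orange ring 63 mm across) on the base plate: the jar's place. Its rim is then 19 mm below the track's floor end; the jar's axis is 37 mm from that end, so it can be lowered straight down with 7 mm to spare; keep a gripper's wide side across the track. Axes as the dispenser's.
- track_end (a point): Middle of the track floor's lower end, 75 mm above the worktop; the balls leave it towards the dispenser's -y and fall within about 10 mm of the pad's axis. The last 12 mm of track have no side walls; further up the walls stand 7 mm above the floor.
- lever (a joint): Angle of the yellow lever about its upright shaft: 0 = closed (across the track, pointing from the shaft along the dispenser's -x), 1.571 = open (along the track, pointing along its -y). Opens counter-clockwise seen from above, stops at both ends, stays where left, needs about 1.5 N at the grip. Starts at 0 to 0.1. The balls roll out within 1 s of opening.
- lever_grip (a point): Centre of the yellow grip, 62 mm from the shaft axis, 150 mm above the worktop; moves with the lever. A horizontal bar 62 mm long (31 to 93 mm from the axis), 12 mm wide, 15 mm high, free for 25 mm below its centre line. Its -x axis points along the lever, away from the shaft.
- lever_pivot (a point): Fixed point on the lever's shaft axis at the height of the grip's centre (150 mm), 18 mm to +x and 18 mm to +y of the dispenser's origin.
- jar_center (a point): Centre (half-way up, 23 mm above its foot) of the open, empty white ceramic grinding jar without lid, with two thin blue lines round its foot: 60 mm outside diameter, 46 mm high, wall 5 mm, floor 6 mm thick, 0.16 to 0.28 kg. Round, so that its yaw does not matter. It starts upright on the worktop to the right of the dispenser.
- ball_1_center (a point): Centre of the first steel ball, 16 mm in diameter, 17 g, lying in the track behind the gate blade.
- ball_2_center (a point): Centre of the second ball, same size, behind the first.
- ball_3_center (a point): Centre of the third ball, same size, behind the second.
- blue_jar: Bystander: closed white ointment jar with a blue lid, 50 dia x 46 mm; origin at the centre of its underside. Leave it alone.
- amber_bottle: Bystander: brown bottle with a black cap, 48 dia x 100 mm; origin at the centre of its underside. Leave it alone.
- tub: Bystander: tall closed white tub with a white lid and a blue stripe, 68 dia x 90 mm; origin at the centre of its underside. Leave it alone.
- red_jar: Bystander: small closed white jar with a red lid, 45 dia x 40 mm; origin at the centre of its underside. Leave it alone.
- jar_lid: Bystander: loose white lid lying open side up, 62 dia x 16 mm; origin at the centre of its underside. Leave it alone.
Not all that is in view belongs to the job. What is shaped like the part that bears jar_center but green or turquoise is not meant.

How it is judged:
By the outcome, as a careful person would: the job done as asked, in the order asked, and still so for the second after the job is handed in, with the robot touching nothing.
It also fails if it takes over 64 s, if anything falls off the work surface, if the arm or the gripper's body presses on something with over 40 N, if the wrist force passes 120 N, or if a joint passes its speed limit or range.

ROBOT

A 7-joint arm with a two-finger parallel gripper is mounted at the origin on a cart in front of the work surface, level with it; the furniture and walls round the work are solid. World frame = base frame: x ahead of the robot, y to its left, z up, the work surface at z = 0. Lengths are in m, angles in rad, forces in N, time in s.
With the tool pointing down it reaches from about 0.4 to 0.75 m from the base axis. Payload 19.5 kg.
Tool frame: the origin (TCP) lies between the finger pads; the fingertips stand 19 mm ahead of it and the grasp point (between the pads) is the TCP; z points along the fingers, y is the direction in which the jaws open and shut (so a half turn about z gives the same grasp; the last joint's range is limited). The gripper opens to 85 mm and grips with 20 to 120 N. Pads are 22 mm wide; open, the fingers measure 114 mm over their backs; the gripper's body (76 mm by 85 mm) begins 54 mm behind the grasp point. The pads swing forward as they close: fully open they stand 13 mm farther back than shut.
Start: joints at [-1.152, 0.707, -0.028, 1.485, 0.022, 0.951, -0.075], TCP at [0.256, 0.515, 0.25] pointing down, gripper open.
Joint ranges: [-2.71, 2.71], [-0.32, 2.16], [-1.57, 1.52], [0, 2.45], [-1.46, 4.6], [0, 2.02], [-2.83, 2.83]. Speed limits (rad/s): [1.89, 1.89, 2.57, 2.57, 3.01, 3.01, 3.01].

INTERFACE

Orientations are given as a unit quaternion [w, x, y, z].
In Python, from workcell import telemetry, imaging, order gives the robot as it stands. The module is installed in compiled form; this text tells all that it offers.
- The arm moves only by the tool move_arm, never from a script. Its argument "commands" is a list that holds one entry, the list of rows, each a list of 5 numbers: the shift along the tool's x, y, z in mm, then the turn about the tool's z in rad, then the closure in counts, from 0 (fully open) to 255 (shut). A call has 1 to 5 rows; each row is the pose to reach, as a shift and turn from the pose measured when the call began, along the tool's axes at that moment; what a row does not reach only later rows make up. A row lasts 1/10 s, in which the tool goes at most 50 mm and 8.59 degrees, less where a joint would pass 70% of its speed; a pose out of reach is approached as far as the arm can. A call with a gripper value outside its range is refused whole. The fingers move at their own pace and stop on an object; "newtons" is the grip in N (left out, the last holds). Time passes only in rows, so rows that repeat a pose let the fingers close. It gives the time, the measured TCP pose, the force and the opening at its end, in the units of the state.
- telemetry.observe(): the state, without advancing time (a new reading comes with each control period).
- imaging.capture(name): name is "scene" or "side" or "wrist"; returns a dict with "image" (400x640x3 uint8, blue, green, red), "range_z" (400x640 float32, m along the optical axis (not along the pixel's ray), 0 where there is no reading), "intrinsics" (3x3 intrinsics, pixels), "position" and "attitude" of the camera in the world; the wrist camera has in their place "tool_from_camera" (4x4, takes a point from camera to tool coordinates, whose origin is the TCP and whose axes are the flange's). Camera axes: x right, y up, looking along -z (the intrinsics and any distortion apply to the point x, -y, -z); pixel columns grow to the right and rows downward; lengths in m; the calibration is good to about 2 mm. A picture is of the moment at which its call begins: read the wrist's pose just before it.
- order.close_job(): hands the job in, once; it reports no verdict.
The state is a dict: "time_s": time; "joint_positions": joint angles; "dq": joint speeds; "tau": joint torques, N m; "ee_pos": TCP position; "eef_rot": TCP orientation; "contact_force": force on the tool from outside, world axes, zero at the start; "ft_torque": the same for the moment, N m; "finger_gap": finger opening in m.
Only numpy, scipy, OpenCV 4.12 (cv2) and the standard library are available. Lean on these libraries where they do the work, as an engineer would, in place of code of your own. Each camera call takes 0.05 s, during which the arm holds its last target.

## Working session

There is one attempt and no reset: what is moved stays moved. The work goes in short steps, Python scripts to look and compute and a tool call to move; the robot and the scene stay as the last step left them, time stands still between calls to the robot, and variables do not carry over. Pictures are saved under pics/ and viewed, and the job is handed in when it is done.

Besides the shell and the picture viewer there is one more tool, called as name(argument=value, ...) on one line, values as JSON. move_arm: Moves the arm, as the interface text tells. Its arguments: {"type":"object","properties":{"commands":{"type":"array","items":{"type":"array","items":{"type":"array","items":{"type":"number"}}}},"newtons":{"type":"number"}},"required":["commands"]}

```bash
mkdir -p pics; cat > h.py <<'E'
import numpy as np, cv2
from workcell import telemetry, imaging, order
from scipy.spatial.transform import Rotation as R
def q2R(q): return R.from_quat([q[1],q[2],q[3],q[0]]).as_matrix()
def cap(n):
    s=telemetry.observe(); c=imaging.capture(n)
    if n=='wrist':
        T=np.eye(4);T[:3,:3]=q2R(s['eef_rot']);T[:3,3]=s['ee_pos']
        M=T@np.array(c['tool_from_camera'])
    else:
        M=np.eye(4);a=np.array(c['attitude']);M[:3,:3]=q2R(a) if a.size==4 else a;M[:3,3]=c['position']
    c['M']=M;return c
def ray(c,u,v):
    K=np.array(c['intrinsics']);d=np.array([(u-K[0,2])/K[0,0],-(v-K[1,2])/K[1,1],-1.0])
    return c['M'][:3,3],c['M'][:3,:3]@d
def plane(c,u,v,z):
    o,d=ray(c,u,v);return o+d*(z-o[2])/d[2]
def pt(c,u,v):
    o,d=ray(c,u,v);return o+d*c['range_z'][int(v),int(u)]
def proj(c,p):
    q=c['M'][:3,:3].T@(np.array(p)-c['M'][:3,3]);K=np.array(c['intrinsics'])
    return K[0,0]*q[0]/-q[2]+K[0,2],K[1,2]+K[1,1]*(-q[1])/-q[2]
E
python3 - <<'E'
from h import *
print(telemetry.observe())
for n in ['scene','side','wrist']:
    c=cap(n);cv2.imwrite(f'pics/{n}0.png',c['image']);print(n,[k for k in c],c['M'].round(3).tolist(),c['intrinsics'])
E
```

```text
{'time_s': 0.0, 'joint_positions': array([-1.15168314,  0.70713101, -0.02766111,  1.48496308,  0.02200726,
        0.95091422, -0.07552637]), 'dq': array([-1.09638159e-04, -2.21796090e-03,  3.50190518e-04,  7.32200111e-05,
       -8.92565741e-04,  1.34542009e-03, -9.61316842e-04]), 'tau': array([-1.67669430e-03, -8.83233047e+01,  1.23434119e+00, -2.36168629e+01,
        1.68939144e-02,  6.87581181e-03, -2.99526334e-05]), 'ee_pos': array([0.25556737, 0.51482082, 0.24981943]), 'eef_rot': array([-1.20694454e-04,  2.28368068e-01,  9.73574710e-01, -5.43473705e-04]), 'contact_force': array([-0.64797635,  0.44306808,  0.77532703]), 'ft_torque': array([-0.00688222, -0.00544457, -0.04598853]), 'finger_gap': 0.08561872323251443}
scene ['image', 'range_z', 'intrinsics', 'position', 'attitude', 'M'] [[0.821, 0.322, -0.471, -0.289], [-0.57, 0.426, -0.703, -1.213], [-0.025, 0.846, 0.533, 1.034], [0.0, 0.0, 0.0, 1.0]] [[416.13231057   0.         319.65252202]
 [  0.         416.13231057 192.09008135]
 [  0.           0.           1.        ]]
side ['image', 'range_z', 'intrinsics', 'position', 'attitude', 'M'] [[-0.99, 0.074, -0.121, 0.354], [-0.141, -0.587, 0.797, 1.219], [-0.012, 0.806, 0.592, 1.017], [0.0, 0.0, 0.0, 1.0]] [[401.25219848   0.         321.31571315]
 [  0.         401.25219848 194.68695112]
 [  0.           0.           1.        ]]
wrist ['image', 'range_z', 'intrinsics', 'tool_from_camera', 'M'] [[0.445, -0.857, -0.258, 0.19], [0.896, 0.426, 0.128, 0.546], [0.0, -0.288, 0.958, 0.373], [0.0, 0.0, 0.0, 1.0]] [[341.56403003   0.         319.13800504]
 [  0.         341.56403003 205.71940382]
 [  0.           0.           1.        ]]
```

View pics/scene0.png

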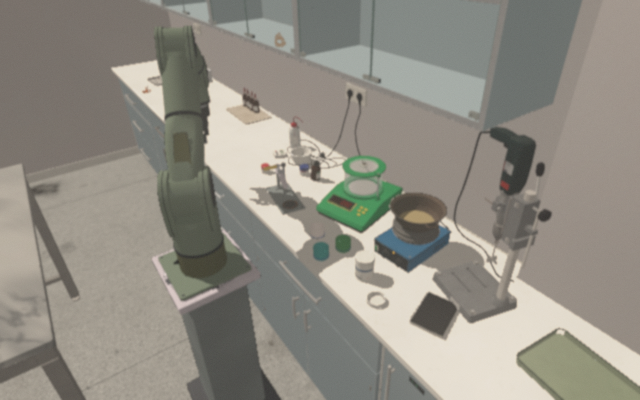

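View pics/side0.png

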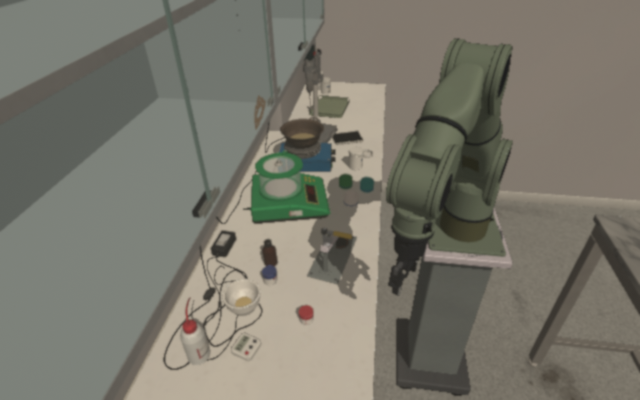

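View pics/wrist0.png

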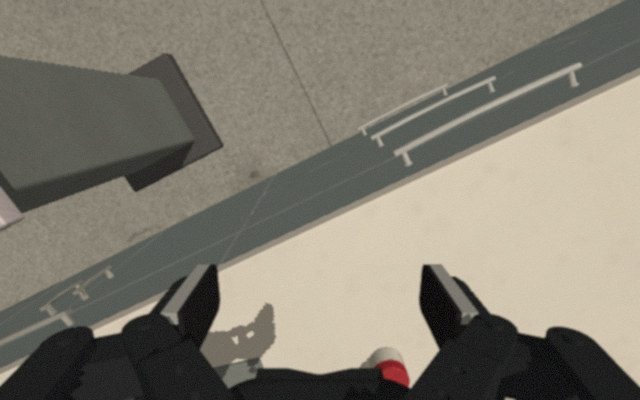

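```bash
python3 - <<'E'
from h import *
a=cv2.imread('pics/scene0.png')[140:310,230:400];b=cv2.imread('pics/side0.png')[160:340,220:400]
cv2.imwrite('pics/z1.png',np.hstack([cv2.resize(a,(400,400),interpolation=2),cv2.resize(b,(400,400),interpolation=2)]))
s=cap('scene');d=cap('side')
for n,c,l in [('scene',s,[(318,237),(321,250),(343,243),(364,265),(376,298),(285,200),(305,168)]),('side',d,[(351,200),(345,181),(367,184),(356,158),(333,258),(306,313),(269,272)])]:
    for u,v in l: print(n,u,v,pt(c,u,v).round(3),plane(c,u,v,0.02).round(3))
E
```

```text
scene 318 237 [ 0.419 -0.135  0.013] [ 0.415 -0.142  0.02 ]
scene 321 250 [ 0.388 -0.2    0.007] [ 0.379 -0.213  0.02 ]
scene 343 243 [ 0.482 -0.214  0.004] [ 0.471 -0.229  0.02 ]
scene 364 265 [ 0.411 -0.421  0.08 ] [ 0.456 -0.371  0.02 ]
scene 376 298 [ 0.397 -0.504  0.003] [ 0.386 -0.515  0.02 ]
scene 285 200 [0.457 0.183 0.005] [0.446 0.163 0.02 ]
scene 305 168 [0.655 0.319 0.044] [0.678 0.356 0.02 ]
side 351 200 [ 0.429 -0.081  0.036] [ 0.431 -0.103  0.02 ]
side 345 181 [ 0.466 -0.211  0.038] [ 0.468 -0.238  0.02 ]
side 367 184 [ 0.371 -0.192  0.044] [ 0.371 -0.226  0.02 ]
side 356 158 [ 0.431 -0.364  0.065] [ 0.434 -0.438  0.02 ]
side 333 258 [0.466 0.225 0.007] [0.465 0.237 0.02 ]
side 306 313 [0.514 0.493 0.045] [0.518 0.475 0.02 ]
side 269 272 [0.66  0.353 0.047] [0.669 0.329 0.02 ]
```

View pics/z1.png

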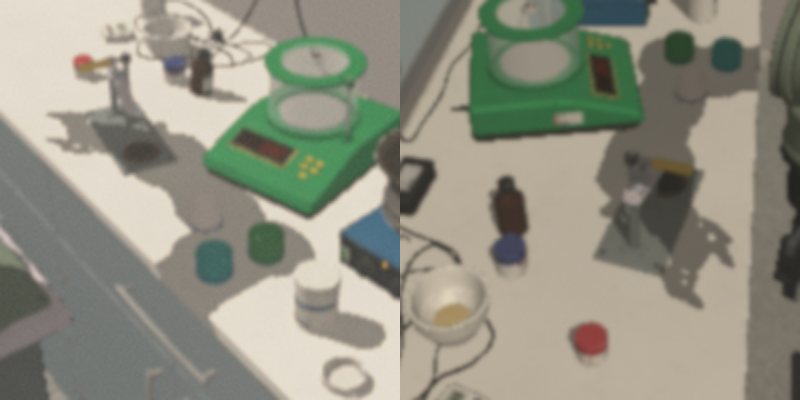

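The jar candidates are:
- **White jar:** scene (318,236), side (351,198). It is open, pale and 46 mm high, at about (0.42,-0.10).
- **Teal decoy:** scene (321,250).
- **Green decoy:** scene (343,243).
- **Tub:** scene (364,265).
- **Loose lid:** scene (376,298).
- **Red and blue jars:** scene (266,167) and (305,168).

I choose the white one at (318,236). I'll move over it and check with a close crop from the wrist camera.

move_arm(commands=[[[-340, -317, -110, -0.46, 0], [-340, -317, -110, -0.46, 0], [-340, -317, -110, -0.46, 0], [-340, -317, -110, -0.46, 0], [-340, -317, -110, -0.46, 0]]])

```text
time_s: 0.75
ee_pos: [0.3416, 0.2853, 0.3083]
eef_rot: [-0.0, 0.0, 1.0, -0.0]
contact_force: [1.9, -0.6, 0.9]
finger_gap: 0.0854
```

```bash
cat >> h.py <<'E'
def togo(p,yaw_y=None,s=None):
    """yaw_y: desired world heading (deg) of tool y, mod 180"""
    s=s or telemetry.observe();Rm=q2R(s['eef_rot']);d=Rm.T@(np.array(p)-s['ee_pos'])*1000
    h=np.degrees(np.arctan2(Rm[1,1],Rm[0,1]));r=None
    if yaw_y is not None:
        r=-((yaw_y-h+90)%180-90); r=np.radians(r)
    print('t',round(s['time_s'],2),'pos',s['ee_pos'].round(4),'head',h.round(2),'F',s['contact_force'].round(1),'gap',round(s['finger_gap'],4),'j',s['joint_positions'].round(2))
    print('  shift',d.round(1),'turn',r)
E
python3 -c "
from h import *
togo([.42,.08,.36],90)"
```

```text
t 0.75 pos [0.3416 0.2853 0.3083] head 89.99 F [ 1.9 -0.6  0.9] gap 0.0854 j [-0.64  0.44 -0.21  1.82  0.11  0.89  0.67]
  shift [ -78.4 -205.3  -51.6] turn -0.00016721935186092798
```

move_arm(commands=[[[-78, -205, -52, 0, 0], [-78, -205, -52, 0, 0], [-78, -205, -52, 0, 0], [-78, -205, -52, 0, 0], [-78, -205, -52, 0, 0]]])

```text
time_s: 1.25
ee_pos: [0.4204, 0.0768, 0.3612]
eef_rot: [0.0, 0.002, 1.0, -0.001]
contact_force: [0.9, 0.3, 0.2]
finger_gap: 0.0855
```

```bash
python3 - <<'E'
from h import *
c=cap('wrist');cv2.imwrite('pics/w1.png',c['image']);togo([.42,.08,.36],90)
import pickle;pickle.dump(c,open('w1.pkl','wb'))
print(proj(c,[.42,-.1,.04]),proj(c,[.46,.22,.0]))
E
```

```text
t 1.3 pos [0.4215 0.0744 0.3616] head 89.63 F [ 0.9 -7.1  0.7] gap 0.0854 j [-0.13  0.35 -0.19  1.76  0.08  1.03  1.22]
  shift [1.5 5.6 1.6] turn -0.006451458955584163
(np.float64(185.07402979910668), np.float64(161.42292241883496)) (np.float64(419.004552194103), np.float64(183.42966781497807))
```

View pics/w1.png

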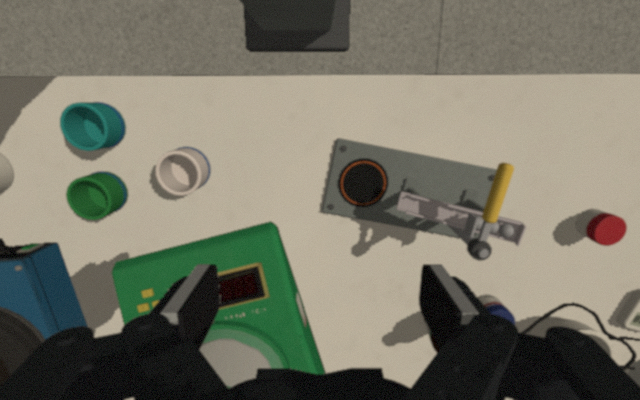

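The wrist view shows the white jar at (182,171), with teal at (92,127) and green at (97,196). The pad's orange ring is at (363,182) and the lever grip at (499,193). Next I retake the image with the arm settled and measure.

```bash
python3 - <<'E'
from h import *
import pickle
c=cap('wrist');c=cap('wrist');pickle.dump(c,open('w2.pkl','wb'));im=c['image']
print(telemetry.observe()['ee_pos'],telemetry.observe()['dq'].round(3))
hsv=cv2.cvtColor(im,cv2.COLOR_BGR2HSV)
def comps(m,amin,name):
    n,l,st,ce=cv2.connectedComponentsWithStats(m.astype(np.uint8))
    for i in range(1,n):
        if st[i,4]>amin: print(name,i,st[i],ce[i].round(1))
    return l
# yellow grip
H,S,V=[hsv[...,i].astype(int) for i in range(3)]
l=comps((H>18)&(H<32)&(S>150)&(V>100),60,'yellow')
l2=comps((H>3)&(H<18)&(S>120)&(V>50),30,'orange')
r=im[150:215,320:410]
ys,xs=np.nonzero((H>3)&(H<18)&(S>110)&(V>50));k=(xs>330)&(xs<395)&(ys>150)&(ys<215)
e=cv2.fitEllipse(np.stack([xs[k],ys[k]],1).astype(np.float32));print('ring ellipse',e,'pad',plane(c,*e[0],0.01))
pts=np.array([plane(c,x,y,0.01) for x,y in zip(xs[k],ys[k])]);
A=np.c_[pts[:,:2],np.ones(len(pts))];s=np.linalg.lstsq(A,(pts[:,:2]**2).sum(1),rcond=None)[0];print('circ',s[0]/2,s[1]/2,np.sqrt(s[2]+s[0]**2/4+s[1]**2/4))
# grip
ys,xs=np.nonzero((H>18)&(H<32)&(S>150)&(V>100)&(np.indices(H.shape)[1]>470))
(cx,cy),wh,a=cv2.minAreaRect(np.stack([xs,ys],1).astype(np.float32));print('grip',cx,cy,wh,a)
b=cv2.boxPoints(((cx,cy),wh,a));print([plane(c,*q,0.157).round(4).tolist() for q in b],plane(c,cx,cy,0.157))
a=im[140:205,150:215];b=im[130:270,320:535]
cv2.imwrite('pics/z2.png',np.hstack([cv2.resize(a,(300,300),interpolation=2),cv2.resize(b,(460,300),interpolation=2)]))
for u,v in [(182,171),(363,182),(499,193),(342,140),(320,212)]: print(u,v,pt(c,u,v).round(4))
E
```

```text
[0.41993902 0.07909724 0.36055016] [-0.052  0.007 -0.027  0.017 -0.005 -0.011 -0.029]
yellow 1 [487 164  26  58 565] [499.8 191.9]
orange 1 [340 160  47  45 402] [360.7 177.6]
ring ellipse ((363.13958740234375, 182.2324981689453), (41.95149612426758, 44.00865173339844), 62.142173767089844) pad [0.45602713 0.13770459 0.01      ]
circ 0.45661295398518953 0.1377056755242917 0.030717841903197075
grip 499.5666809082031 192.1956329345703 (9.879322052001953, 59.461944580078125) 18.060470581054688
[[0.4609, 0.2437, 0.157], [0.4034, 0.2536, 0.157], [0.4065, 0.2631, 0.157], [0.4642, 0.2536, 0.157]] [0.43304489 0.25363494 0.157     ]
182 171 [ 0.4392 -0.1192  0.0058]
363 182 [0.4555 0.1374 0.011 ]
499 193 [0.4343 0.2542 0.1552]
342 140 [0.3971 0.1072 0.0061]
320 212 [ 0.5037  0.0762 -0.0011]
```

View pics/z2.png

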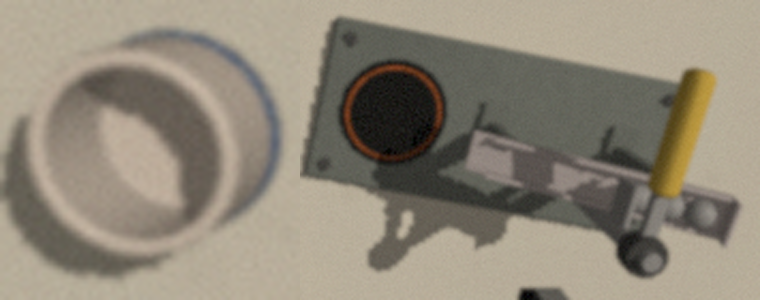

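Crop confirms the choice: the jar at (182,171) is white, open and has blue lines round its foot. The lever lies across the track, with the balls behind the gate. Next I measure the plate yaw and the jar rim.

```bash
python3 - <<'E'
from h import *
import pickle
c=pickle.load(open('w2.pkl','rb'));im=c['image'].astype(int)
g=cv2.cvtColor(c['image'],cv2.COLOR_BGR2GRAY)
# plate long edge near top: strongest vertical gradient per column
P=[]
for x in range(350,470,2):
    col=g[125:175,x].astype(float);d=np.diff(cv2.GaussianBlur(col[:,None],(1,5),0).ravel());y=125+np.argmin(d)+.5;P.append((x,y))
P=np.array(P);W=np.array([plane(c,x+.0,y,0.008) for x,y in P])[:,:2]
vx,vy,x0,y0=cv2.fitLine(W.astype(np.float32),cv2.DIST_HUBER,0,.001,.001).ravel();print('edge dir',np.degrees(np.arctan2(vy,vx)),x0,y0)
n=np.array([-vy,vx]);print('pad dist to edge',(np.array([.4563,.1377])-[x0,y0])@n)
# jar: mask of saturation/blue? 
for r in range(145,202,6): print(r,[tuple(im[r,x]) and int(g[r,x]) for x in range(150,214,3)])
E
```

```text
edge dir 78.79407 0.41262716 0.20047747
pad dist to edge -0.05504012861138476
145 [173, 177, 173, 172, 174, 171, 173, 172, 172, 172, 175, 165, 161, 170, 171, 173, 176, 175, 172, 170, 174, 174]
151 [171, 171, 173, 175, 174, 171, 160, 163, 163, 165, 165, 150, 139, 141, 142, 140, 109, 135, 174, 178, 175, 171]
157 [175, 175, 174, 168, 172, 148, 89, 78, 83, 94, 96, 99, 119, 167, 176, 151, 150, 149, 117, 155, 173, 175]
163 [174, 172, 166, 167, 118, 119, 127, 131, 138, 103, 97, 96, 97, 96, 105, 170, 161, 149, 148, 119, 152, 175]
169 [173, 112, 155, 155, 133, 131, 135, 151, 178, 177, 173, 158, 95, 95, 99, 101, 172, 150, 142, 135, 124, 173]
175 [141, 92, 135, 170, 146, 147, 145, 149, 166, 172, 176, 175, 168, 114, 99, 93, 153, 152, 132, 122, 143, 175]
181 [115, 94, 98, 155, 167, 150, 152, 147, 152, 151, 171, 179, 175, 120, 94, 103, 169, 124, 111, 140, 175, 178]
187 [172, 108, 95, 95, 123, 175, 165, 147, 143, 140, 137, 134, 124, 109, 123, 168, 124, 151, 175, 172, 172, 173]
193 [175, 170, 146, 99, 98, 97, 99, 123, 162, 171, 171, 165, 163, 160, 168, 173, 173, 174, 176, 174, 173, 175]
199 [174, 171, 174, 174, 169, 151, 135, 123, 116, 143, 170, 172, 171, 173, 170, 172, 173, 175, 177, 174, 175, 175]
```

```bash
python3 - <<'E'
from h import *
import pickle
c=pickle.load(open('w2.pkl','rb'));p=plane(c,179.3,172.9,.046);print(p)
togo([p[0],p[1],.20],-11.2)
E
```

```text
[ 0.43395332 -0.1066222   0.046     ]
t 1.4 pos [0.4199 0.0791 0.3606] head 89.83 F [-1.4  0.9 -0.2] gap 0.0855 j [-0.13  0.35 -0.19  1.77  0.08  1.03  1.21]
  shift [ -14.5 -185.6  160.7] turn -1.3783321352314266
```

move_arm(commands=[[[-14, -186, 150, 1.763, 0], [-14, -186, 150, 1.763, 0], [-14, -186, 150, 1.763, 0], [-14, -186, 150, 1.763, 0], [-14, -186, 150, 1.763, 0]]])

```text
time_s: 1.9
ee_pos: [0.4331, -0.1079, 0.2091]
eef_rot: [-0.0, 0.369, 0.929, -0.0]
contact_force: [1.8, 1.0, 0.3]
finger_gap: 0.0852
```

```bash
python3 -c "
from h import *
togo([.434,-.1066,.2],-11.2)"
```

```text
t 1.9 pos [ 0.4331 -0.1079  0.2091] head 46.71 F [1.8 1.  0.3] gap 0.0852 j [ 0.16  0.59  0.03  1.99 -0.03  0.56  1.02]
  shift [0.2 1.6 9.1] turn 1.0107387337227414
```

move_arm(commands=[[[0, 1, 9, 1.011, 0], [0, 1, 9, 1.011, 0], [0, 1, 9, 1.011, 0], [0, 1, 9, 1.011, 0], [0, 1, 9, 1.011, 0]]])

```text
time_s: 2.4
ee_pos: [0.4339, -0.1059, 0.1999]
eef_rot: [-0.0, 0.683, 0.73, -0.0]
contact_force: [0.2, 0.3, 0.4]
finger_gap: 0.0854
```

move_arm(commands=[[[0, 0, 0, 0.28, 0], [0, 0, 0, 0.28, 0], [0, 0, 0, 0.28, 0], [0, 0, 0, 0.28, 0]]])

```text
time_s: 2.8
ee_pos: [0.434, -0.1051, 0.1997]
eef_rot: [-0.0, 0.777, 0.63, -0.0]
contact_force: [0.6, 0.7, 0.5]
finger_gap: 0.0853
```

```bash
python3 - <<'E'
from h import *
import pickle
togo([.434,-.1066,.2],-11.2)
c=cap('wrist');pickle.dump(c,open('w3.pkl','wb'));cv2.imwrite('pics/w3.png',c['image']);print(proj(c,[.434,-.1066,.046]))
E
```

```text
t 2.8 pos [ 0.434  -0.1051  0.1997] head -11.95 F [0.6 0.7 0.5] gap 0.0853 j [-0.02  0.64  0.33  2.01 -0.37  0.56  0.35]
  shift [-1.5  0.3 -0.3] turn -0.013049445383357835
(np.float64(319.3390706803947), np.float64(194.8912855940974))
```

View pics/w3.png

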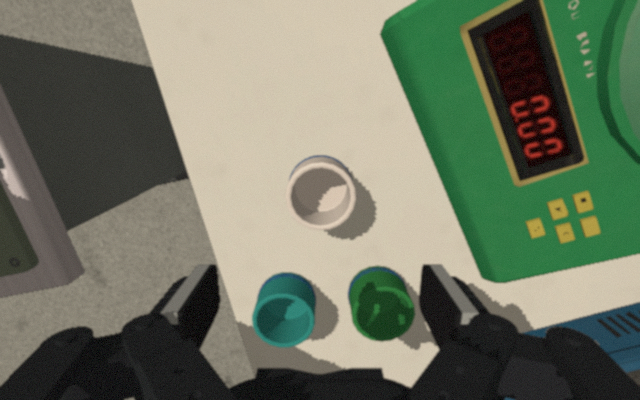

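```bash
python3 - <<'E'
from h import *
import pickle
c=pickle.load(open('w3.pkl','rb'));im=c['image']
for (u,v) in [(284,320),(382,308),(385,30),(321,196)]:
    p=plane(c,u,v,.046);s=telemetry.observe();print(u,v,p.round(4),(q2R(s['eef_rot']).T@(p-s['ee_pos'])*1000).round(0))
z=cv2.resize(im[145:245,265:385],(720,600),interpolation=2)
# predicted rim circle of centre guess
for cx,cy,col in [(.434,-.1066,(0,0,255))]:
    t=np.linspace(0,2*np.pi,80);q=np.array([proj(c,[cx+.03*np.cos(a),cy+.03*np.sin(a),.046]) for a in t]);q=(q+.5-[265,145])*6
    cv2.polylines(z,[q.astype(np.int32)],True,col,1)
cv2.imwrite('pics/z3.png',z)
E
```

```text
284 320 [ 0.3764 -0.2186  0.046 ] [-123.  -33.  154.]
382 308 [ 0.4684 -0.2249  0.046 ] [-110.   59.  154.]
385 30 [0.5069 0.0056 0.046 ] [124.  48. 154.]
321 196 [ 0.4352 -0.1078  0.046 ] [ -2.   2. 154.]
```

View pics/z3.png

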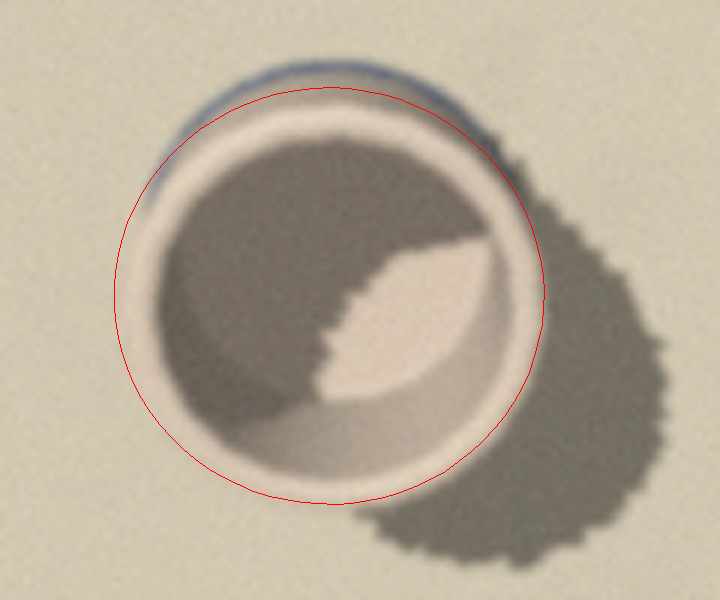

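The drawn circle fits, with the true rim about 1 mm off. The jar is at (0.4352,-0.1077). Descending now.

move_arm(commands=[[[-2, 2, 40, -0.013, 0], [-2, 2, 85, -0.013, 0], [-2, 2, 130, -0.013, 0], [-2, 2, 155, -0.013, 0], [-2, 2, 168, -0.013, 0]]], newtons=30)

```text
time_s: 3.35
ee_pos: [0.4346, -0.1074, 0.0297]
eef_rot: [-0.001, 0.772, 0.635, -0.001]
contact_force: [-0.4, -0.1, 0.6]
finger_gap: 0.0856
```

move_arm(commands=[[[0, 0, 0, 0, 30], [0, 0, 0, 0, 60], [0, 0, 0, 0, 100], [0, 0, 0, 0, 140], [0, 0, 0, 0, 140]]])

```text
time_s: 3.85
ee_pos: [0.4351, -0.1073, 0.0306]
eef_rot: [-0.001, 0.772, 0.636, -0.0]
contact_force: [-0.5, 0.6, 9.8]
finger_gap: 0.0586
```

```bash
python3 -c "
from h import *
togo([.4352,-.1077,.032],-11.2)"
```

```text
t 3.85 pos [ 0.4351 -0.1073  0.0306] head -11.05 F [-0.5  0.6  9.8] gap 0.0586 j [ 0.15  0.97  0.04  2.11 -0.5   0.08  0.48]
  shift [-0.4  0.2 -1.5] turn 0.002654999577637343
```

move_arm(commands=[[[0, 0, -2, 0, 140], [0, 0, -10, 0, 140], [0, 0, -40, 0, 140], [0, 0, -80, 0, 140], [0, 0, -120, 0, 140]]])

```text
time_s: 4.35
ee_pos: [0.4348, -0.1073, 0.1526]
eef_rot: [-0.001, 0.772, 0.636, 0.0]
contact_force: [1.4, 0.1, -2.8]
finger_gap: 0.0585
```

```bash
python3 - <<'E'
from h import *
togo([.4563,.1377,.15],-11.2)
c=cap('wrist');cv2.imwrite('pics/w4.png',c['image'])
E
```

```text
t 4.35 pos [ 0.4348 -0.1073  0.1526] head -11.06 F [ 1.4  0.1 -2.8] gap 0.0585 j [ 0.02  0.72  0.26  2.05 -0.44  0.42  0.43]
  shift [244.6 -25.9   3.1] turn 0.0023947451634249253
```

View pics/w4.png

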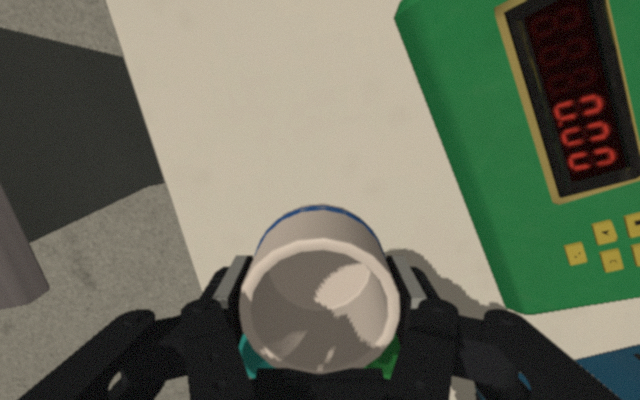

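The jar is gripped upright (rim at (322,303)). I'll move it above the pad.

move_arm(commands=[[[50, -5, 0, 0, 140], [100, -10, 0, 0, 140], [150, -16, 0, 0, 140], [200, -21, 0, 0, 140], [235, -25, 0, 0, 140]]])

```text
time_s: 4.9
ee_pos: [0.4562, 0.1311, 0.1585]
eef_rot: [0.0, 0.771, 0.637, 0.002]
contact_force: [0.2, -0.3, -1.6]
finger_gap: 0.058
```

move_arm(commands=[[[10, -1, 0, 0, 140], [10, -1, 0, 0, 140], [10, -1, 0, 0, 140]]])

```text
time_s: 5.2
ee_pos: [0.4571, 0.1402, 0.1589]
eef_rot: [0.001, 0.771, 0.636, 0.002]
contact_force: [-0.7, -0.7, -1.8]
finger_gap: 0.0584
```

```bash
python3 - <<'E'
from h import *
togo([.4563,.1377,.15],-11.2)
c=cap('wrist');cv2.imwrite('pics/w5.png',c['image']);s=telemetry.observe();print(proj(c,[.4563,.1377,.01]))
z=s['ee_pos'][2]+.0154;print('rim ctr guess',plane(c,322,303,z))
a=cap('side');cv2.imwrite('pics/s5.png',cv2.resize(a['image'][140:320,260:480],(733,600),interpolation=2))
E
```

```text
t 5.2 pos [0.4571 0.1402 0.1589] head -10.96 F [-0.7 -0.7 -1.8] gap 0.0584 j [-0.58  0.75  0.39  1.95 -0.54  0.53 -0.  ]
  shift [-2.6 -0.3  8.9] turn 0.004131248560824088
(np.float64(317.7417979395096), np.float64(198.17348309472285))
rim ctr guess [0.45864335 0.14307149 0.17426707]
```

View pics/w5.png

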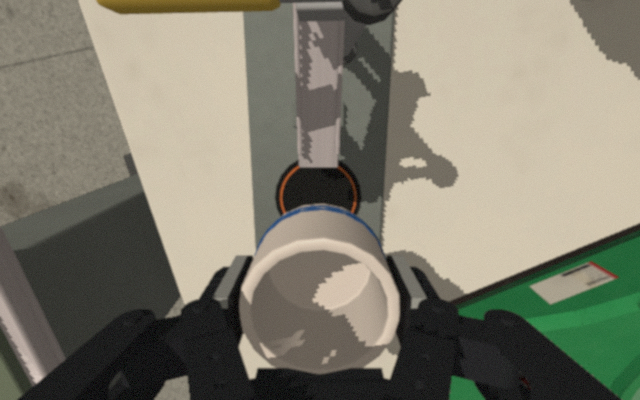

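View pics/s5.png

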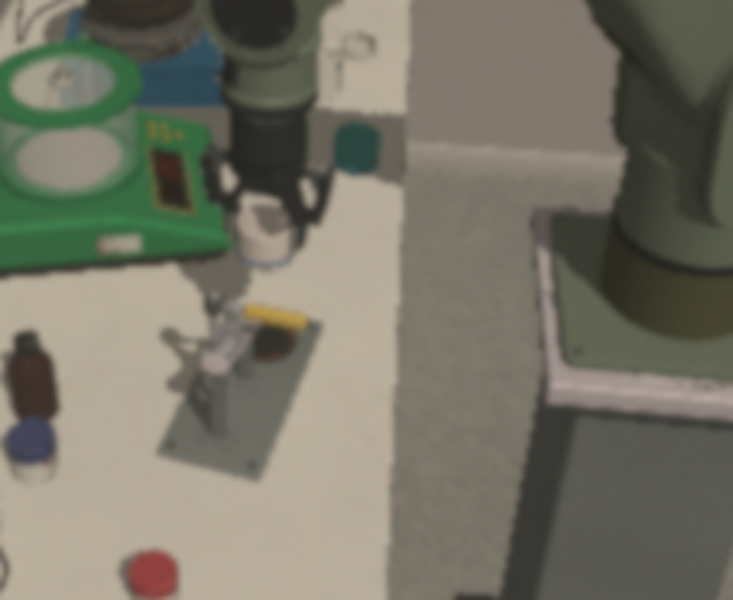

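```bash
python3 - <<'E'
from h import *
s=telemetry.observe();c=cap('wrist');im=c['image']
Rm=q2R(s['eef_rot']);z=cv2.resize(im[220:390,220:420],(800,680),interpolation=2)
for dx,col in [(0,(0,0,255)),(.003,(0,200,0))]:
    q=[]
    for a in np.linspace(0,2*np.pi,100):
        p=s['ee_pos']+Rm@np.array([dx+.03*np.cos(a),.03*np.sin(a),-.0154]);q.append(proj(c,p))
    q=(np.array(q)+.5-[220,220])*4;cv2.polylines(z,[q.astype(np.int32)],True,col,1)
cv2.imwrite('pics/z5.png',z[:600])
E
```

```text
(no output)
```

View pics/z5.png

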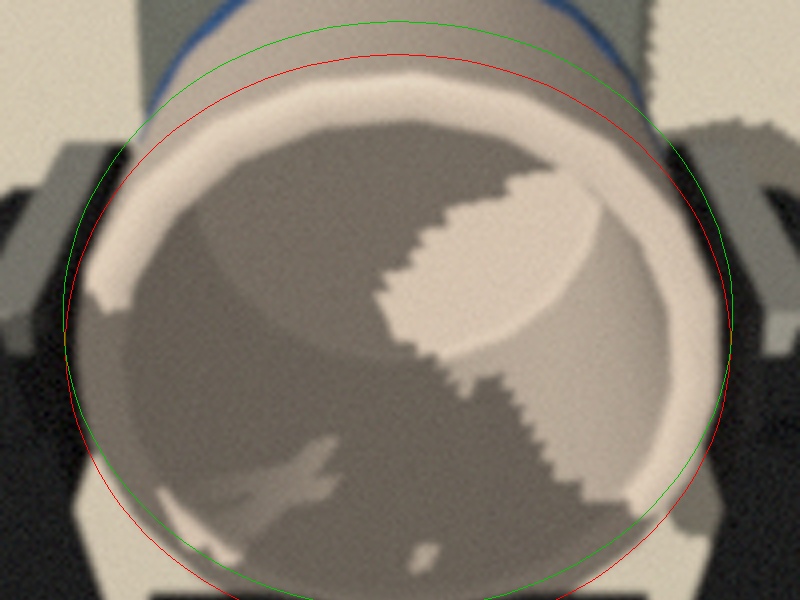

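The jar is centred in the gripper, so I'll lower it part way over the pad.

move_arm(commands=[[[-3, 0, 25, 0.004, 140], [-3, 0, 60, 0.004, 140], [-3, 0, 85, 0.004, 140], [-3, 0, 100, 0.004, 140], [-3, 0, 100, 0.004, 140]]])

```text
time_s: 5.85
ee_pos: [0.4566, 0.1358, 0.0575]
eef_rot: [0.0, 0.774, 0.634, 0.001]
contact_force: [-0.7, -0.5, -1.1]
finger_gap: 0.0584
```

```bash
python3 - <<'E'
from h import *
togo([.4563,.1377,.0406],-11.2);print(telemetry.observe()['eef_rot'])
c=cap('wrist');cv2.imwrite('pics/w6.png',c['image'])
E
```

```text
t 5.85 pos [0.4566 0.1358 0.0575] head -11.38 F [-0.7 -0.5 -1.1] gap 0.0584 j [-0.46  0.93  0.19  2.01 -0.66  0.26  0.1 ]
  shift [ 1.7 -0.7 16.9] turn -0.0031680014573195144
[1.12326795e-04 7.73737012e-01 6.33505807e-01 1.19025879e-03]
```

View pics/w6.png

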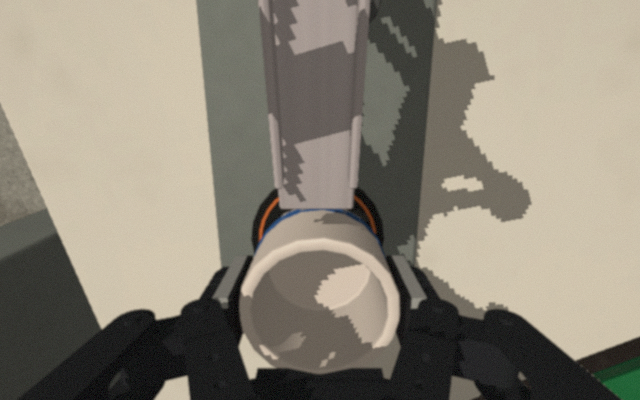

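```bash
python3 - <<'E'
from h import *
s=telemetry.observe();c=cap('wrist')
for u,v,z in [(316.5,207,.075),(318,207,.01)]:
    p=plane(c,u,v,z);print(p.round(4),(q2R(s['eef_rot']).T@(p-s['ee_pos'])*1000).round(1))
print(s['ee_pos'])
E
```

```text
[0.464 0.175 0.075] [ 39.5  -0.8 -16.3]
[0.4607 0.1557 0.01  ] [19.8 -0.4 48.7]
[0.45702648 0.13611453 0.05861863]
```

move_arm(commands=[[[2, -1, 5, 0, 140], [2, -1, 10, 0, 140], [2, -1, 13, 0, 140], [2, -1, 15, 0, 140], [2, -1, 15, 0, 140]]])

```text
time_s: 6.45
ee_pos: [0.4567, 0.1386, 0.0441]
eef_rot: [0.001, 0.774, 0.634, 0.002]
contact_force: [1.0, 0.5, -1.8]
finger_gap: 0.0583
```

```bash
python3 - <<'E'
from h import *
togo([.4563,.1377,.0406],-11.2)
E
```

```text
t 6.45 pos [0.4567 0.1386 0.0441] head -11.34 F [ 1.   0.5 -1.8] gap 0.0583 j [-0.45  0.95  0.17  2.02 -0.67  0.22  0.1 ]
  shift [-0.9 -0.3  3.5] turn -0.0024778889307466648
```

move_arm(commands=[[[-1, 0, 2, 0, 140], [-1, 0, 3, 0, 140], [-1, 0, 4, 0, 140], [-1, 0, 4, 0, 140]]])

```text
time_s: 6.85
ee_pos: [0.4566, 0.1375, 0.0406]
eef_rot: [0.001, 0.774, 0.634, 0.002]
contact_force: [-2.0, -0.8, 13.9]
finger_gap: 0.0586
```

Contact at the expected height. Releasing.

move_arm(commands=[[[0, 0, 0, 0, 80], [0, 0, 0, 0, 50], [0, 0, 0, 0, 20], [0, 0, 0, 0, 0], [0, 0, 0, 0, 0]]])

```text
time_s: 7.35
ee_pos: [0.4566, 0.1375, 0.0406]
eef_rot: [0.001, 0.774, 0.634, 0.002]
contact_force: [-0.2, 0.3, 0.5]
finger_gap: 0.0851
```

move_arm(commands=[[[0, 0, -20, 0, 0], [0, 0, -50, 0, 0], [0, 0, -90, 0, 0], [0, 0, -130, 0, 0], [0, 0, -170, 0, 0]]])

```text
time_s: 7.85
ee_pos: [0.4555, 0.137, 0.2122]
eef_rot: [0.001, 0.774, 0.634, 0.002]
contact_force: [1.0, 0.9, 0.3]
finger_gap: 0.0856
```

```bash
python3 - <<'E'
from h import *
togo([.433,.2536,.25],80.4)
c=cap('wrist');cv2.imwrite('pics/w7.png',c['image'])
z=c['image'].copy()
q=[proj(c,[.4563+.03*np.cos(a),.1377+.03*np.sin(a),.056]) for a in np.linspace(0,6.28,80)]
cv2.polylines(z,[np.array(q).astype(np.int32)],True,(0,0,255),1);cv2.imwrite('pics/w7b.png',cv2.resize(z[100:330,200:440],(626,600),interpolation=2))
E
```

```text
t 7.85 pos [0.4555 0.137  0.2122] head -11.37 F [1.  0.9 0.3] gap 0.0856 j [-0.63  0.67  0.49  1.9  -0.49  0.68 -0.04]
  shift [110.  -44.9 -37.6] turn 1.5399416542439273
```

View pics/w7b.png

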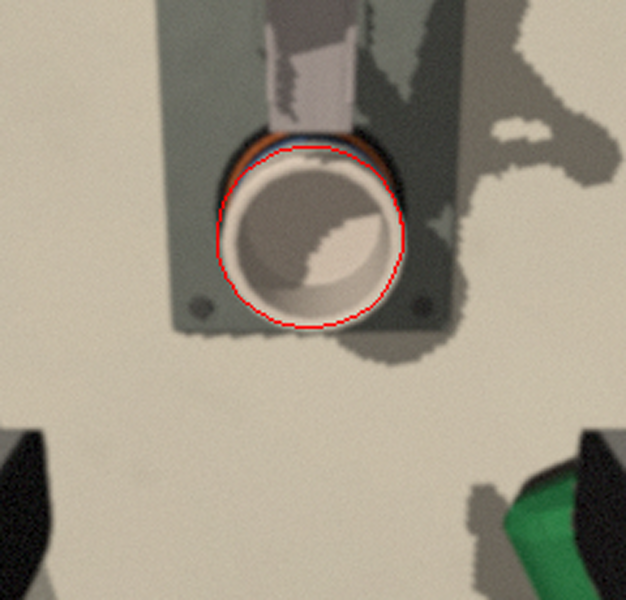

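The jar stands centred on the pad and is released. Next I move above the lever grip.

move_arm(commands=[[[110, -45, -38, 1.54, 0], [110, -45, -38, 1.54, 0], [110, -45, -38, 1.54, 0], [110, -45, -38, 1.54, 0], [110, -45, -38, 1.54, 0]]])

```text
time_s: 8.4
ee_pos: [0.4338, 0.2545, 0.2555]
eef_rot: [-0.001, 0.95, 0.311, 0.004]
contact_force: [-0.1, -1.0, 0.2]
finger_gap: 0.0855
```

```bash
python3 - <<'E'
from h import *
togo([.433,.2536,.25],80.4)
E
```

```text
t 8.4 pos [0.4338 0.2545 0.2555] head -53.73 F [-0.1 -1.   0.2] gap 0.0855 j [-1.01  0.72  0.82  1.76 -0.64  0.94 -0.87]
  shift [-1.3  0.2  5.5] turn 0.8006679963405197
```

move_arm(commands=[[[-1, 0, 5, 0.8, 130], [-1, 0, 5, 0.8, 130], [-1, 0, 5, 0.8, 130], [-1, 0, 5, 0.8, 130], [-1, 0, 5, 0.8, 130]]])

```text
time_s: 8.9
ee_pos: [0.433, 0.254, 0.2504]
eef_rot: [-0.002, 0.998, -0.059, 0.003]
contact_force: [-0.4, 0.2, 0.4]
finger_gap: 0.0413
```

move_arm(commands=[[[0, 0, 0, 0.06, 130], [0, 0, 0, 0.06, 130], [0, 0, 0, 0.06, 130]]])

```text
time_s: 9.2
ee_pos: [0.4329, 0.254, 0.2503]
eef_rot: [-0.002, 0.996, -0.088, 0.003]
contact_force: [-0.1, 1.0, 0.1]
finger_gap: 0.0419
```

```bash
python3 - <<'E'
from h import *
togo([.433,.2536,.15],80.4);s=telemetry.observe()
c=cap('wrist');im=c['image'];cv2.imwrite('pics/w8.png',im)
h=cv2.cvtColor(im,cv2.COLOR_BGR2HSV);m=cv2.inRange(h,(18,150,90),(32,255,255))
n,l,st,ce=cv2.connectedComponentsWithStats(m);i=1+np.argmax(st[1:,4]);ys,xs=np.nonzero(l==i)
P=np.array([plane(c,x,y,.157)[:2] for x,y in zip(xs,ys)]).astype(np.float32)
(a,b),wh,an=cv2.minAreaRect(P*1000);bx=cv2.boxPoints(((a,b),wh,an));print(a,b,wh,an,bx.round(1).tolist(),st[i])
E
```

```text
t 9.2 pos [0.4329 0.254  0.2503] head -100.1 F [-0.1  1.   0.1] gap 0.0419 j [-1.09  0.82  1.05  1.77 -0.82  1.05 -1.49]
  shift [ -0.4   0.9 100.3] turn -0.00871572409176355
436.1669616699219 255.4151611328125 (10.335860252380371, 58.61876678466797) 80.05860900878906 [[406.3999938964844, 255.39999389648438], [464.1000061035156, 245.3000030517578], [465.8999938964844, 255.39999389648438], [408.20001220703125, 265.6000061035156]] [ 307  171   17   85 1229]
```

View pics/w8.png

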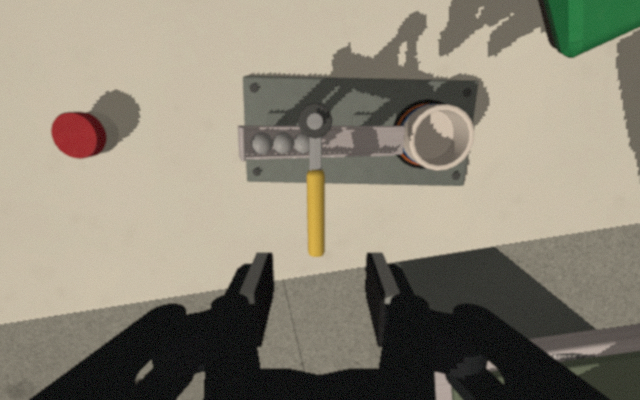

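The wrist view shows the jar on the pad at (438,137), three balls at (262–300,145) behind the gate, and the grip at (316,213). Descending onto the grip.

move_arm(commands=[[[1, 0, 40, 0, 130], [1, 0, 80, 0, 130], [1, 0, 98, 0, 130], [1, 0, 100, 0, 130], [1, 0, 100, 0, 130]]], newtons=25)

```text
time_s: 9.75
ee_pos: [0.4348, 0.2541, 0.151]
eef_rot: [-0.002, 0.996, -0.088, 0.003]
contact_force: [1.0, 0.6, 0.0]
finger_gap: 0.0422
```

move_arm(commands=[[[0, 0, 0, 0, 160], [0, 0, 0, 0, 190], [0, 0, 0, 0, 230], [0, 0, 0, 0, 230], [0, 0, 0, 0, 230]]])

```text
time_s: 10.25
ee_pos: [0.4351, 0.2548, 0.1517]
eef_rot: [-0.003, 0.996, -0.087, 0.004]
contact_force: [-1.0, 4.6, 7.8]
finger_gap: 0.0118
```

```bash
python3 - <<'E'
from h import *
togo([.434,.254,.15],80.2)
c=cap('wrist');im=c['image'];cv2.imwrite('pics/w9.png',im)
print(plane(c,316,121,.163))
E
```

```text
t 10.25 pos [0.4351 0.2548 0.1517] head -100.01 F [-1.   4.6  7.8] gap 0.0118 j [-1.03  0.94  0.9   1.88 -1.01  0.84 -1.33]
  shift [-0.9  1.   1.7] turn -0.003634513947773093
[0.50170149 0.24276404 0.163     ]
```

View pics/w9.png

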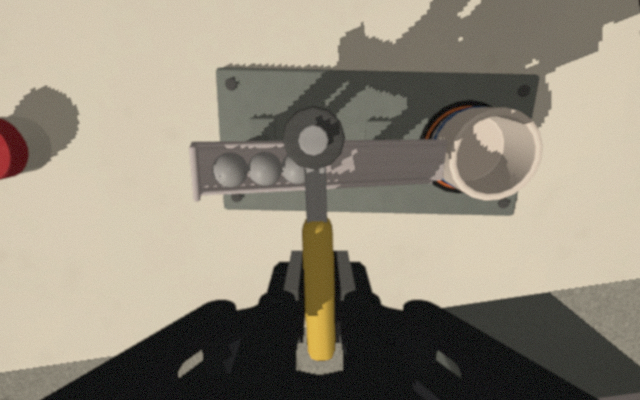

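```bash
cat >> h.py <<'E'
PIV=np.array([.4957,.2440])
def arc(dphis,r=None,z=.1515,piv=PIV):
    s=telemetry.observe();Rm=q2R(s['eef_rot']);p=s['ee_pos'];v=p[:2]-piv
    rr=np.linalg.norm(v);ph=np.arctan2(v[1],v[0]);h=np.degrees(np.arctan2(Rm[1,1],Rm[0,1]))
    print('t',round(s['time_s'],2),p.round(4),'r',rr.round(4),'phi',np.degrees(ph)%360,'head',h,'F',s['contact_force'].round(1),'gap',s['finger_gap'],'j',s['joint_positions'].round(2))
    for d in dphis:
        a=ph+np.radians(d);t=np.array([*(piv+(r or rr)*np.array([np.cos(a),np.sin(a)])),z])
        print(d,(Rm.T@(t-p)*1000).round(1),round(-np.radians(d),3))
E
python3 - <<'E'
from h import *
c=cap('wrist');print('piv',plane(c,314,138,.163))
for r in (.060,.062): print(telemetry.observe()['ee_pos'][:2]+r*np.array([np.cos(np.radians(-10)),np.sin(np.radians(-10))]))
arc([6,12,18,24,30])
E
```

```text
piv [0.49656542 0.24434544 0.163     ]
[0.49418266 0.24444241]
[0.49615228 0.24409511]
t 10.35 [0.4351 0.2549 0.1517] r 0.0616 phi 169.83975241046755 head -100.00603905046117 F [-0.7  4.2  9.3] gap 0.011820317831481901 j [-1.03  0.94  0.9   1.88 -1.01  0.84 -1.33]
6 [0.3 6.4 0.2] -0.105
12 [ 1.3 12.8  0.2] -0.209
18 [ 3.  19.   0.1] -0.314
24 [ 5.3 25.1  0.1] -0.419
30 [ 8.2 30.8  0.1] -0.524
```

move_arm(commands=[[[0, 6, 0, -0.105, 230], [1, 13, 0, -0.209, 230], [3, 19, 0, -0.314, 230], [5, 25, 0, -0.419, 230], [8, 31, 0, -0.524, 230]]])

```text
time_s: 10.85
ee_pos: [0.4383, 0.2239, 0.1519]
eef_rot: [-0.003, 0.984, 0.177, 0.006]
contact_force: [8.3, 8.7, -8.6]
finger_gap: 0.0117
```

```bash
python3 - <<'E'
from h import *
arc([7,14,21,28,35],r=.0617)
E
```

```text
t 10.85 [0.4383 0.2239 0.1519] r 0.0608 phi 199.34751627128077 head -69.64805948415152 F [ 8.3  8.7 -8.6] gap 0.011666959118803708 j [-0.92  0.87  0.74  1.92 -0.92  0.72 -0.82]
7 [-0.6  7.5  0.4] -0.122
14 [ 0.7 14.9  0.3] -0.244
21 [ 2.8 22.2  0.3] -0.367
28 [ 5.8 29.1  0.4] -0.489
35 [ 9.6 35.6  0.4] -0.611
```

move_arm(commands=[[[0, 8, 0, -0.122, 230], [1, 15, 0, -0.244, 230], [3, 22, 0, -0.367, 230], [6, 29, 0, -0.489, 230], [10, 36, 0, -0.611, 230]]])

```text
time_s: 11.35
ee_pos: [0.4612, 0.195, 0.152]
eef_rot: [-0.002, 0.884, 0.467, 0.007]
contact_force: [9.2, 15.5, -14.0]
finger_gap: 0.0115
```

```bash
python3 - <<'E'
from h import *
arc([7,14,20,24,26],r=.0617)
E
```

```text
t 11.35 [0.4612 0.195  0.152 ] r 0.06 phi 234.86546386987646 head -34.27425702029943 F [  9.2  15.5 -14. ] gap 0.011501910700650804 j [-0.76  0.83  0.57  1.89 -0.75  0.63 -0.32]
7 [-1.4  7.5  0.5] -0.122
14 [-0.1 14.9  0.6] -0.244
20 [ 1.6 21.1  0.6] -0.349
24 [ 3.2 25.1  0.7] -0.419
26 [ 4.1 27.1  0.7] -0.454
```

move_arm(commands=[[[1, 8, 0, -0.122, 230], [2, 15, 0, -0.244, 230], [4, 21, 0, -0.349, 230], [5, 25, 0, -0.419, 230], [6, 27, 0, -0.454, 230]]])

```text
time_s: 11.85
ee_pos: [0.4844, 0.1857, 0.1519]
eef_rot: [-0.003, 0.755, 0.655, 0.006]
contact_force: [-23.9, 13.6, 10.1]
finger_gap: 0.0114
```

```bash
python3 - <<'E'
from h import *
arc([0,2],r=.06)
c=cap('wrist');cv2.imwrite('pics/w10.png',c['image'])
E
```

```text
t 11.85 [0.4844 0.1857 0.1519] r 0.0594 phi 259.08233790333816 head -8.092952359755268 F [-23.9  13.6  10.1] gap 0.01139641377525743 j [-0.66  0.82  0.45  1.82 -0.59  0.63  0.01]
0 [-0.6 -0.   0.4] -0.0
2 [-0.7  2.1  0.4] -0.035
```

View pics/w10.png

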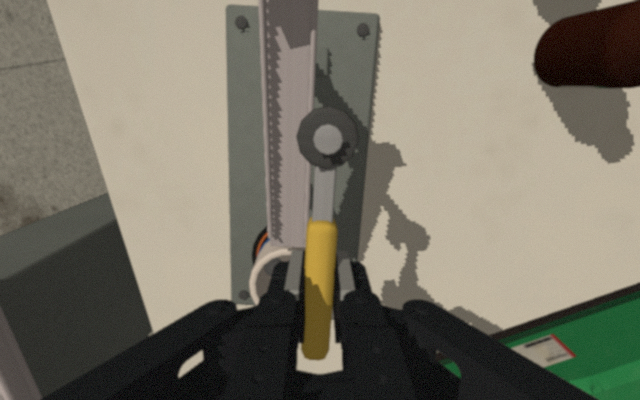

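The lever is at its stop (24 N against the push) and the track looks empty. I'll hold briefly, then turn it back.

move_arm(commands=[[[0, 0, 0, 0, 230], [0, 0, 0, 0, 230], [0, 0, 0, 0, 230], [0, 0, 0, 0, 230], [0, 0, 0, 0, 230]]])

```text
time_s: 12.4
ee_pos: [0.4841, 0.1859, 0.1521]
eef_rot: [-0.003, 0.755, 0.656, 0.006]
contact_force: [-5.1, 2.6, 0.5]
finger_gap: 0.0114
```

```bash
python3 - <<'E'
from h import *
arc([-7,-14,-21,-28,-35],r=.06)
c=cap('wrist');im=c['image'];s=cap('scene')['image'];d=cap('side')['image']
cv2.imwrite('pics/m11.png',np.hstack([cv2.resize(im[0:330,200:420],(390,590)),cv2.resize(d[190:310,280:360],(390,590),interpolation=2)]))
E
```

```text
t 12.4 [0.4841 0.1859 0.1521] r 0.0593 phi 258.7252893449975 head -8.018934750558946 F [-5.1  2.6  0.5] gap 0.0114222495979579 j [-0.66  0.82  0.45  1.82 -0.59  0.63  0.01]
-7 [ 0.1 -7.3  0.5] 0.122
-14 [  1.9 -14.4   0.5] 0.244
-21 [  4.5 -21.3   0.5] 0.367
-28 [  7.9 -27.8   0.6] 0.489
-35 [ 12.  -33.8   0.6] 0.611
```

View pics/m11.png

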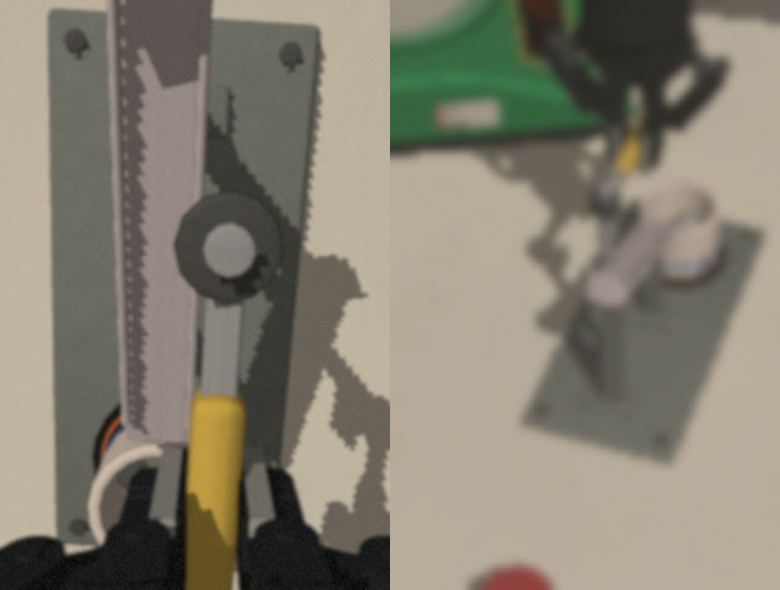

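move_arm(commands=[[[0, 2, 0, 0, 230], [0, 3, 0, 0, 230], [0, 4, 0, 0, 230], [0, 4, 0, 0, 230]]])

```text
time_s: 12.95
ee_pos: [0.4845, 0.1859, 0.1519]
eef_rot: [-0.006, 0.755, 0.656, 0.003]
contact_force: [-28.2, 2.9, 18.4]
finger_gap: 0.0116
```

```bash
python3 - <<'E'
from h import *
arc([-7,-14,-21,-28,-35],r=.06)
c=cap('wrist');im=c['image']
h=cv2.cvtColor(im,cv2.COLOR_BGR2HSV);m=cv2.inRange(h,(18,130,70),(32,255,255));m[:, :290]=0;m[:,350:]=0
n,l,st,ce=cv2.connectedComponentsWithStats(m);i=1+np.argmax(st[1:,4]);ys,xs=np.nonzero(l==i)
P=np.array([plane(c,x,y,.157)[:2] for x,y in zip(xs,ys)]).astype(np.float32)
(a,b),wh,an=cv2.minAreaRect(P*1000);print(a,b,wh,an)
E
```

```text
t 12.95 [0.4845 0.1859 0.1519] r 0.0592 phi 259.13935990579284 head -7.9734572362739655 F [-28.2   2.9  18.4] gap 0.011591301362056624 j [-0.66  0.82  0.45  1.82 -0.58  0.64  0.01]
-7 [ 0.  -7.3  0.4] 0.122
-14 [  1.7 -14.4   0.5] 0.244
-21 [  4.3 -21.3   0.5] 0.367
-28 [  7.6 -27.8   0.6] 0.489
-35 [ 11.8 -33.9   0.7] 0.611
484.0491027832031 186.69200134277344 (60.86573028564453, 11.864426612854004) 79.11419677734375
```

The lever is hard on the open stop: 28 N, with the bar at 79.1° and the track at 78.8°. Closing it now.

move_arm(commands=[[[0, -7, 0, 0.122, 230], [2, -14, 0, 0.244, 230], [4, -21, 0, 0.367, 230], [8, -28, 0, 0.489, 230], [12, -34, 0, 0.611, 230]]])

```text
time_s: 13.5
ee_pos: [0.4533, 0.2021, 0.1522]
eef_rot: [-0.006, 0.918, 0.397, 0.002]
contact_force: [4.5, -1.2, -14.1]
finger_gap: 0.0115
```

```bash
python3 - <<'E'
from h import *
arc([-7,-14,-21,-28,-35],r=.0603)
E
```

```text
t 13.5 [0.4533 0.2021 0.1522] r 0.0596 phi 224.68231651182344 head -43.26793246147502 F [  4.5  -1.2 -14.1] gap 0.011501451553614242 j [-0.8   0.84  0.61  1.9  -0.79  0.66 -0.44]
-7 [ 0.  -7.3  0.7] 0.122
-14 [  1.6 -14.5   0.8] 0.244
-21 [  4.1 -21.5   0.9] 0.367
-28 [  7.4 -28.1   1. ] 0.489
-35 [ 11.5 -34.2   1.1] 0.611
```

move_arm(commands=[[[0, -7, 0, 0.122, 230], [2, -14, 0, 0.244, 230], [4, -21, 0, 0.367, 230], [7, -28, 0, 0.489, 230], [11, -34, 0, 0.611, 230]]])

```text
time_s: 14.0
ee_pos: [0.4359, 0.2337, 0.1522]
eef_rot: [-0.005, 0.995, 0.1, -0.0]
contact_force: [-0.3, 1.9, -15.7]
finger_gap: 0.0116
```

```bash
python3 - <<'E'
from h import *
arc([-7,-14,-19,-22,-24],r=.0603)
E
```

```text
t 14.0 [0.4359 0.2337 0.1522] r 0.0607 phi 189.77354211353514 head -78.47732794834855 F [ -0.3   1.9 -15.7] gap 0.011565522626856804 j [-0.95  0.89  0.8   1.91 -0.95  0.77 -0.97]
-7 [ 1.1 -7.3  0.7] 0.122
-14 [  2.7 -14.5   0.8] 0.244
-19 [  4.3 -19.5   0.9] 0.332
-22 [  5.5 -22.4   0.9] 0.384
-24 [  6.4 -24.3   0.9] 0.419
```

move_arm(commands=[[[1, -7, 0, 0.122, 230], [3, -14, 0, 0.244, 230], [4, -20, 0, 0.33, 230], [5, -24, 0, 0.37, 230], [5, -26, 0, 0.37, 230]]])

```text
time_s: 14.5
ee_pos: [0.4357, 0.2585, 0.1521]
eef_rot: [-0.003, 0.996, -0.085, -0.001]
contact_force: [-0.6, -19.3, -9.4]
finger_gap: 0.0114
```

move_arm(commands=[[[0, -4, 0, 0, 230], [0, -4, 0, 0, 230], [0, -4, 0, 0, 230]]])

```text
time_s: 14.8
ee_pos: [0.4357, 0.2587, 0.152]
eef_rot: [0.0, 0.996, -0.087, -0.001]
contact_force: [-10.2, -26.3, 1.7]
finger_gap: 0.0113
```

```bash
python3 - <<'E'
from h import *
arc([0])
c=cap('wrist');im=c['image'];cv2.imwrite('pics/w12.png',im)
h=cv2.cvtColor(im,cv2.COLOR_BGR2HSV);m=cv2.inRange(h,(18,130,70),(32,255,255));m[:, :270]=0;m[:,370:]=0
n,l,st,ce=cv2.connectedComponentsWithStats(m);i=1+np.argmax(st[1:,4]);ys,xs=np.nonzero(l==i)
P=np.array([plane(c,x,y,.157)[:2] for x,y in zip(xs,ys)]).astype(np.float32)
print(cv2.minAreaRect(P*1000))
E
```

```text
t 14.8 [0.4357 0.2587 0.152 ] r 0.0617 phi 166.2458948763507 head -99.96145220133937 F [-10.2 -26.3   1.7] gap 0.011347948913700428 j [-1.03  0.95  0.91  1.86 -1.    0.87 -1.35]
0 [ 0.  -0.   0.5] -0.0
((437.3049011230469, 257.0131530761719), (12.13251781463623, 61.12908172607422), 79.18243408203125)
```

View pics/w12.png

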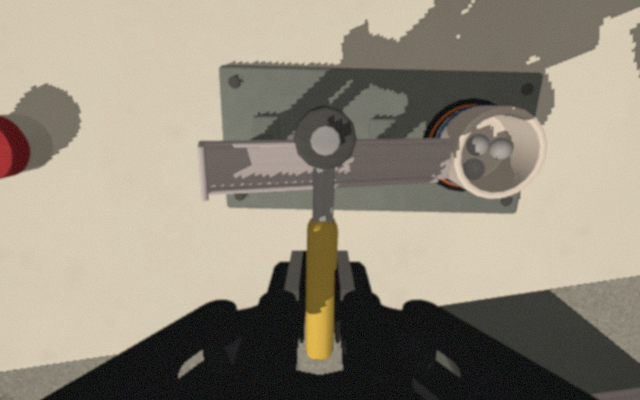

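Three balls are in the jar at (478,145), (500,150) and (473,168). The lever is at the closed stop, pressed with 26 N. Releasing and retreating upward.

move_arm(commands=[[[0, 0, 0, 0, 200], [0, 0, 0, 0, 150], [0, 0, 0, 0, 120], [0, 0, 0, 0, 120]]])

```text
time_s: 15.25
ee_pos: [0.4359, 0.2589, 0.1521]
eef_rot: [-0.0, 0.996, -0.087, -0.001]
contact_force: [0.7, -0.6, -0.4]
finger_gap: 0.0452
```

move_arm(commands=[[[0, 0, -20, 0, 120], [0, 0, -50, 0, 120], [0, 0, -90, 0, 120], [0, 0, -130, 0, 120], [0, 0, -150, 0, 120]]])

```text
time_s: 15.75
ee_pos: [0.4367, 0.2588, 0.305]
eef_rot: [-0.001, 0.996, -0.086, 0.0]
contact_force: [-1.1, 1.0, -0.6]
finger_gap: 0.0453
```

```bash
python3 - <<'E'
from h import *
arc([0])
c=cap('wrist');c=cap('wrist');im=c['image'];cv2.imwrite('pics/w13.png',im)
h=cv2.cvtColor(im,cv2.COLOR_BGR2HSV);m=cv2.inRange(h,(18,130,70),(32,255,255));m[:, :270]=0;m[:,370:]=0
n,l,st,ce=cv2.connectedComponentsWithStats(m);i=1+np.argmax(st[1:,4]);ys,xs=np.nonzero(l==i)
P=np.array([plane(c,x,y,.157)[:2] for x,y in zip(xs,ys)]).astype(np.float32)
print(cv2.minAreaRect(P*1000))
E
```

```text
t 15.75 [0.4367 0.2588 0.305 ] r 0.0608 phi 165.94677984833058 head -99.91679573049389 F [-1.1  1.  -0.6] gap 0.045269157654253316 j [-1.12  0.77  1.11  1.65 -0.73  1.19 -1.58]
0 [-1.000e-01  2.000e-01  1.535e+02] -0.0
((436.75494384765625, 256.8148498535156), (10.582646369934082, 58.967288970947266), 78.8150405883789)
```

View pics/w13.png

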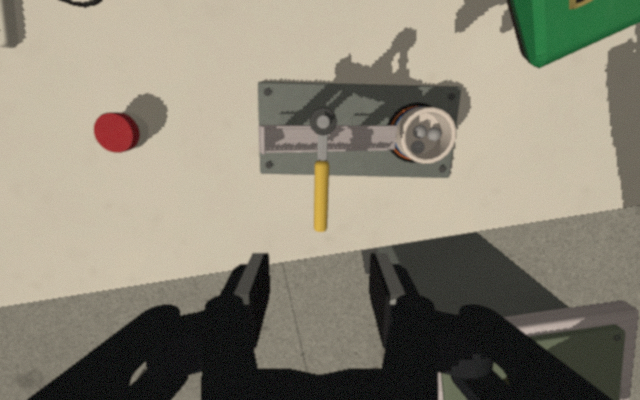

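```bash
python3 - <<'E'
from h import *
c=cap('wrist');im=c['image'];cv2.imwrite('pics/z13.png',cv2.resize(im[70:185,250:470],(790,413),interpolation=2))
cv2.imwrite('pics/s13.png',cv2.resize(cap('side')['image'][150:350,200:400],(600,600),interpolation=2))
print(telemetry.observe()['dq'].round(3))
E
```

```text
[ 0.004  0.019 -0.01   0.013 -0.003 -0.004  0.002]
```

View pics/z13.png

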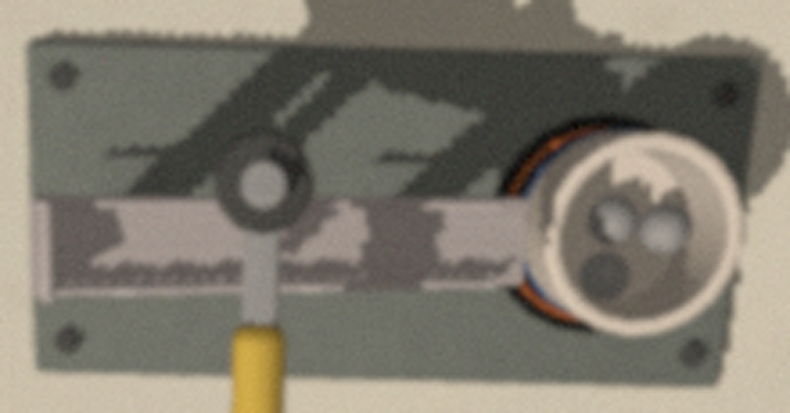

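View pics/s13.png

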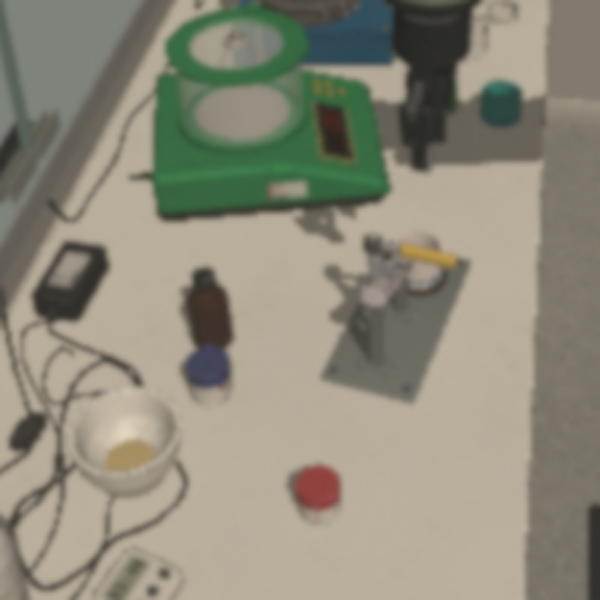

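The wrist crop shows three balls in the jar at (612,222), (663,228) and (604,275). The track is empty, the lever lies across it, and the jar is on the pad. The side view shows the bystanders in place. Handing in.

```bash
python3 -c "
from h import *
print(order.close_job())"
```

```text
the job is handed in; nothing more can be done
None
```

The job is done and handed in. I stood the white jar on the pad and let go of it. Then I turned the yellow lever to its open stop, back to its closed stop, and moved the gripper clear. It took about 16 s of the 64 s allowed.

**Last checks:**
- **Jar:** after release it stood on the pad, within about 1 mm of the circle I projected there. It was still standing there at the end.
- **Balls:** all three are visible in the jar, the track is empty, and no ball lies outside in the wrist or side views.
- **Lever:** fully open, the bar measured 79.1° against the track's 78.8°, with 28 N at the stop. Closed, it pressed the stop with 26 N. After release the bar measured 78.8°, square to the track.
- **Bystanders:** the red and blue jars, the amber bottle and the teal jar are where they were in the side view. At the end I did not check the tub, the loose lid or the green jar. The arm hid the green jar, and the other two were outside the last crops. The arm never went close to the tub or the lid.

**Disagreement:** the pivot position came out 1–2 mm different depending on the measurement. The gripper's yaw was about 3° past the bar at the open stop. The lever still reached both stops.

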